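# Log the weighed sherd with the key pucks

## Robot

A 6-joint arm with a two-finger parallel gripper is mounted at the origin on the work surface. World frame = base frame: x ahead of the robot, y to its left, z up, the work surface at z = 0. Lengths are in m, angles in degrees, forces in N, time in s.
With the tool pointing down it reaches from about 0.25 to 0.775 m from the base axis. Payload 4 kg.
Tool frame: the origin (TCP) lies midway between the tips of the shut fingers; the grasp point (between the pads) lies 19 mm behind it; z points along the fingers, y is the line along which they close (so a half turn about z gives the same grasp; the last joint's range is limited). The gripper opens to 94 mm and grips with 3 to 60 N. Pads are 16 mm wide; open, the fingers measure 119 mm over their backs; the gripper's body (75 mm by 177 mm) begins 78 mm behind the grasp point.
Start: joints at [57.347, 4.996, 78.535, -0, 96.463, -5.907], TCP at [0.248, 0.491, 0.206] pointing down, gripper open.
Joint ranges: [-177.83, 177.83], [-43.37, 116.18], [15.69, 146.23], [-61.86, 241.86], [9.47, 152.12], [-147.06, 147.06]. Speed limits (degrees/s): [159.86, 159.86, 180, 180, 180, 180].

## Interface

Orientations are given as a 3x3 rotation matrix whose columns are the frame's x, y, z axes.
In Python, from cell import * gives the robot as it stands. The module is installed in compiled form; this text tells all that it offers.
- The arm moves only by the tool drive_tool, never from a script. Its argument "targets" is one flat list of numbers, 5 for each row, row after row: the finger opening in cm, from 0 to 9.4, then the shift along the tool's x, y, z in cm, then the turn about the tool's z in rad. In form: [grip, dx, dy, dz, roll, grip, dx, dy, dz, roll, ...]. A call has 1 to 8 rows; each row is the pose to reach, as a shift and turn from the pose commanded when the call began, along the tool's axes at that moment; what a row does not reach only later rows make up. A row lasts 1/10 s, in which the tool goes at most 50 mm and 8.59 degrees, less where a joint would pass 70% of its speed; a pose out of reach is approached as far as the arm can. A call with a gripper value outside its range is refused whole. The fingers move at their own pace and stop on an object; "force" is the grip in N (left out, the last holds). Time passes only in rows, so rows that repeat a pose let the fingers close. It gives the time, the measured TCP pose, the force, the opening and the grip force at its end, in the units of the state.
- get_state(): the state, without advancing time (a new reading comes with each control period).
- camera(name): name is "scene" or "top" or "wrist"; returns the picture (480x640x3 uint8, red, green, blue); there is no depth.
- camera_params(name): a dict with "fx", "fy", "cx", "cy" (pixels), "R" (3x3) and "t" (3): a world point X has camera coordinates R X + t. Camera axes: x right, y down, z forward; pixel columns grow to the right and rows downward; lengths in m; the calibration is good to about 2 mm. The wrist camera is an equidistant fisheye: a pixel r from the principal point sees the ray r / f radians off the axis. A picture is of the moment at which its call begins: read the wrist's pose just before it. camera_params takes no time and is no camera call; for the wrist camera it gives the pose at the moment of the call.
- sign_off(): hands the job in; it is judged then, once.
Trained networks look in the newest picture that a camera, given by its name, has taken for a name from the list of things; names that differ only in an ending like _2 or _b are one class to them, and where a whole thing is asked for, a point or a joint stands for the part that bears it (a point fixed in the world has none). Each returns a list of dicts, best first, with "p" (0 to 1); they miss things now and then, are a little off and sometimes report something else, mostly with a low value. They report only what shows in the picture. A call takes as long as a camera call.
- silhouettes(name, camera): "pixels" (480x640 bool, what is visible of it) and "extent" ([centre column, centre row, width, height] in pixels, round what is visible of it).
The state is a dict: "clock": time; "qpos": joint angles; "joint_vel": joint speeds; "joint_torque": joint torques, N m; "eef_pos": TCP position; "ee_rot": TCP orientation; "ft_force": force on the tool from outside, world axes, zero at the start; "moment": the same for the moment, N m; "width": finger opening in m; "grasp_force": force on a finger pad.
Only numpy, scipy, OpenCV 4.12 (cv2) and the standard library are available. Lean on these libraries where they do the work, as an engineer would, in place of code of your own. Each camera call takes 0.05 s, during which the arm holds its last target. There are 200 camera calls.

## Task

Log the weight of the sherd lying on the balance, using the wireless key pucks on the table: with the fingertips gently press the long bar key (read) all the way down and let it come back up, then do the same with the round key (save), and withdraw. Leave the square-key puck untouched, keep off the balance, do not lift, tip or shift the pucks, and disturb nothing else on the table.

Things in the scene. Friction and masses are not known exactly. Their poses are not given: they have to be found in the camera images.
- bar_puck: Wireless key puck with an oblong housing 46 (x) x 110 (y) x 26 mm tall, carrying a long bar key 24 (x) x 84 (y) mm, top of the key 38 mm above the table. Grey housing and paler key, as on the other pucks. Loose, about 0.3 kg. Origin: centre of its underside, z up.
- bar_top (a point): Centre of the top face of the long bar key, 38 mm above the table when up; it moves down with the key.
- bar_key (a joint): Travel of the long bar key: 0 m up, 0.008 m fully down. Sprung: about 1.2 N starts it, 4.4 N holds it fully down; it comes back up by itself.
- round_puck: Wireless key puck with a round housing 78 mm across and 26 mm tall, carrying a round key 38 mm across, top of the key 38 mm above the table. Grey housing and paler key, as on the other pucks. Loose, about 0.3 kg. Origin: centre of its underside, z up.
- round_top (a point): Centre of the top face of the round key, 38 mm above the table when up; it moves down with the key.
- round_key (a joint): Travel of the round key: 0 m up, 0.008 m fully down. Sprung: about 1.2 N starts it, 4.4 N holds it fully down; it comes back up by itself.
- square_puck: Wireless key puck with a square housing 72 x 72 x 26 mm tall, carrying a square key 34 x 34 mm, top of the key 38 mm above the table. Grey housing and paler key, as on the other pucks. Loose, about 0.3 kg. Origin: centre of its underside, z up.
- square_top (a point): Centre of the top face of the square key, 38 mm above the table when up; it moves down with the key.
- square_key (a joint): Travel of the square key: 0 m up, 0.008 m fully down. Sprung: about 1.2 N starts it, 4.4 N holds it fully down; it comes back up by itself.
- balance: White bench balance, 210 (x) x 190 (y) x 50 mm body, heavy and fixed, round steel pan 136 mm across whose top is 65 mm above the table. Origin: centre of its underside.
- weighed_sherd: Curved pottery sherd about 95 x 70 x 22 mm lying on the balance pan. Origin: underside, centre.
- case: Slim red plastic instrument case 140 (x) x 22 (y) x 18 mm, loose. Origin: centre of its underside.
- caliper: Steel caliper lying flat, 150 mm along its x, 36 mm across the jaws, up to 11 mm tall, loose. Origin: underside, middle of the beam.
- jar: Small jar 44 mm across, 62 mm tall, loose. Origin: centre of its underside.
- mouse: Black computer mouse 100 (x) x 56 (y) x 32 mm tall, loose. Origin: centre of its underside.
- block: Small wooden block 70 (x) x 30 (y) x 24 mm tall, loose. Origin: centre of its underside.
- sherd_a: Curved pottery sherd about 60 x 70 x 14 mm lying on the cardboard sorting board, loose. Origin: underside, centre.
- sherd_b: Narrow pottery sherd about 48 x 60 x 11 mm lying on the cardboard sorting board, loose. Origin: underside, centre.
- sherd_c: Curved, tapering pottery sherd about 52 x 52 x 12 mm lying on the cardboard sorting board, loose. Origin: underside, centre.

How it is judged (in metres and radians):
On the way, in this order (a step that is already met when the one before it is completed fails the run):
1. the long bar key is pressed (at least 4 mm down) by the fingertips (value of joint bar_key above 0.004 m and contact force between the fingers and bar_puck above 0.5 N), for 0.05 s.
2. the bar key is back up and let go (value of joint bar_key below 0.0015 m and contact force between the fingers and bar_puck below 0.05 N), for 0.05 s.
3. the round key is pressed (at least 4 mm down) by the fingertips (value of joint round_key above 0.004 m and contact force between the fingers and round_puck above 0.5 N), for 0.05 s.
4. the round key is back up and let go (value of joint round_key below 0.0015 m and contact force between the fingers and round_puck below 0.05 N), for 0.05 s.
At the end, for the whole second after the job is handed in: All three keys are up (within 1.5 mm), the pucks stand flat (within 0.1 rad) and still on the table within 20 mm of where they began, and everything else loose lies within 12 mm of where it began (value of joint each of bar_key, round_key, square_key below 0.0015 m and distance of each of bar_puck, round_puck, square_puck from where it was at the start of the episode below 0.02 m and height (world z) of each of bar_puck, round_puck, square_puck below 0.008 m and angle between each of bar_puck, round_puck, square_puck's own z axis and vertical below 0.1 rad and linear speed of each of bar_puck, round_puck, square_puck below 0.02 m/s and distance of each of case, caliper, jar, mouse, block, sherd_a, sherd_b, sherd_c, weighed_sherd from where it was at the start of the episode below 0.012 m); the robot touches nothing.
It fails at once if the square-key puck is touched or its key goes down (contact force between any of the arm, the fingers and square_puck above 0.3 N or value of joint square_key above 0.0015 m).
It fails at once if a puck is lifted (underside more than 8 mm up), tipped (more than 0.2 rad) or shifted (more than 20 mm) (height (world z) of any of bar_puck, round_puck, square_puck above 0.008 m or angle between any of bar_puck, round_puck, square_puck's own z axis and vertical above 0.2 rad or distance of any of bar_puck, round_puck, square_puck from where it was at the start of the episode above 0.02 m).
It fails at once if a puck is pressed roughly (more than 35 N) (contact force between any of the fingers, the arm and bar_puck above 35 N or contact force between any of the fingers, the arm and round_puck above 35 N).
It fails at once if something else on the table is shifted more than 12 mm (distance of any of case, caliper, jar, mouse, block, sherd_a, sherd_b, sherd_c, weighed_sherd from where it was at the start of the episode above 0.012 m).
It fails at once if the balance or its load is touched (contact force between any of the fingers, the arm and balance above 0.5 N or contact force between any of the fingers, the arm and weighed_sherd above 0.5 N).
It also fails if it takes over 48 s, if anything falls off the work surface, if the arm or the gripper's body presses on something with over 40 N, if the wrist force passes 120 N, or if a joint passes its speed limit or range.

## Working session

There is one attempt and no reset: what is moved stays moved. The work goes in short steps, Python scripts to look and compute and a tool call to move; the robot and the scene stay as the last step left them, time stands still between calls to the robot, and variables do not carry over. Pictures are saved under pics/ and viewed, at most 10 in all, crops included, and the job is handed in when it is done.

Besides the shell and the picture viewer there is one more tool, called after "Request:" as name(argument=value, ...), one argument or row to a line, values as JSON. drive_tool: Moves the arm, as the interface text tells. Its arguments: {"type":"object","properties":{"targets":{"type":"array","items":{"type":"number"}},"force":{"type":"number"}},"required":["targets"]}

```bash
mkdir -p pics; cat > h.py <<'E'
from cell import *
import numpy as np, cv2
def ground(cam,u,v,z):
    P=camera_params(cam);R=np.array(P["R"]);t=np.array(P["t"])
    d=R.T@np.array([(u-P["cx"])/P["fx"],(v-P["cy"])/P["fy"],1]);c=-R.T@t
    return c+d*(z-c[2])/d[2]
def save(cam,f): 
    im=camera(cam); cv2.imwrite("pics/"+f,im[:,:,::-1]); return im
E
python3 - <<'E'
from h import *
save("top","top1.png"); save("scene","scene1.png")
for n in ["bar_puck","round_puck","square_puck","bar_top","round_top","jar","mouse","balance"]:
    for d in silhouettes(n,"top")[:3]:
        u,v,w,h=d["extent"]; vs,us=np.nonzero(d["pixels"])
        r=cv2.minAreaRect(np.c_[us,vs].astype(np.float32))
        print(n,round(d["p"],2),np.round(d["extent"]),ground("top",us.mean(),vs.mean(),.026).round(3),np.round(r[1]),round(r[2]))
s=get_state();print(s["eef_pos"],s["ee_rot"],s["clock"],s["width"])
P=camera_params("top");print(P)
E
```

```text
bar_puck 0.97 [163. 324.  65.  29.] [0.494 0.282 0.026] [28. 66.] 87
bar_puck 0.47 [319. 333.  24.  21.] [0.471 0.014 0.026] [19. 21.] 90
bar_puck 0.16 [258. 322.  15.  79.] [0.499 0.122 0.026] [80. 13.] 89
square_puck 0.64 [322. 334.  45.  45.] [0.472 0.013 0.026] [43. 42.] 85
bar_top 0.94 [161. 325.  53.  19.] [0.494 0.286 0.026] [16. 51.] 90
round_top 0.73 [491. 321.  27.  24.] [ 0.485 -0.283  0.026] [22. 22.] 90
round_top 0.29 [271. 226.  27.  32.] [0.662 0.098 0.026] [29. 26.] 90
jar 0.96 [269. 226.  24.  30.] [0.662 0.099 0.026] [30. 25.] 63
jar 0.61 [334. 159.  40.  36.] [ 0.782 -0.022  0.026] [37. 34.] 6
mouse 0.73 [334. 159.  41.  36.] [ 0.782 -0.021  0.026] [37. 33.] 7
mouse 0.72 [164. 197.  39.  55.] [0.721 0.28  0.026] [54. 32.] 72
balance 0.56 [467. 184. 123. 124.] [ 0.726 -0.252  0.026] [123. 115.] 85
balance 0.5 [269. 227.  27.  31.] [0.662 0.099 0.026] [30. 26.] 90
balance 0.23 [321. 334.  21.  22.] [0.472 0.014 0.026] [20. 20.] 86
[0.24750654 0.49115164 0.20545193] [[-8.93005120e-01  4.50046504e-01 -1.13951453e-05]
 [ 4.50046504e-01  8.93005120e-01 -4.43780586e-06]
 [ 8.17870406e-06 -9.09132865e-06 -1.00000000e+00]] 0.5 0.09406344024456054
{'fx': 576.7865810274558, 'fy': 576.7865810274558, 'cx': 325.49967579965374, 'cy': 246.3532943979262, 'R': array([[-0.02821091, -0.99957667, -0.00711491],
       [-0.98507139,  0.02900933, -0.16968446],
       [ 0.16981903,  0.00222174, -0.98547276]]), 't': array([0.01726923, 0.61726471, 0.92800656])}
```

View pics/top1.png

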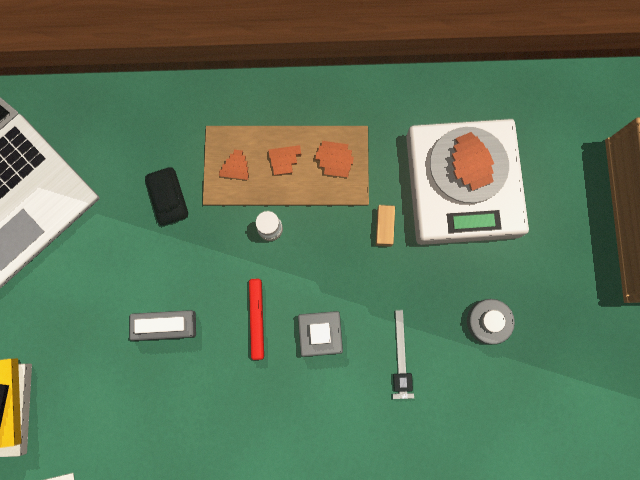

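View pics/scene1.png

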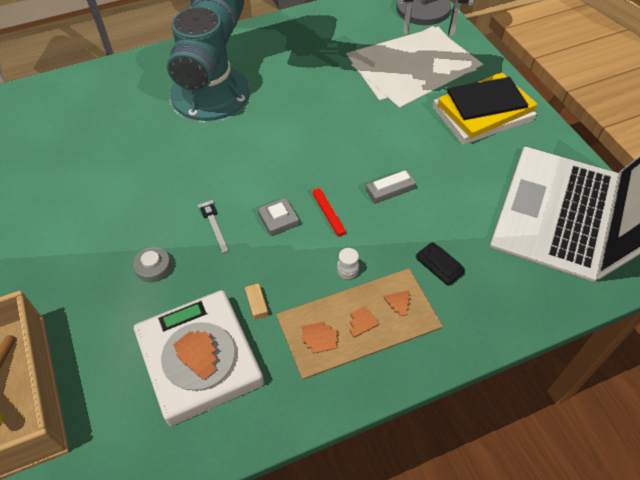

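The top view shows the bar key at about (160,325), the square key at (320,334) and the round key at (494,321). I'll locate the key tops in both cameras.

```bash
cat >> h.py <<'E'
def white(cam,im,u,v,r):
    g=im[v-r:v+r,u-r:u+r].min(2); m=(g>190).astype(np.uint8)
    n,l,s,c=cv2.connectedComponentsWithStats(m); k=1+np.argmax(s[1:,4])
    uv=c[k]+[u-r,v-r]; return uv,s[k],ground(cam,uv[0],uv[1],.038).round(4)
def shift(p):
    s=get_state(); return (np.array(s["ee_rot"]).T@(np.array(p)-s["eef_pos"])*100).round(2)
E
python3 - <<'E'
from h import *
t=cv2.imread("pics/top1.png");s=cv2.imread("pics/scene1.png")
print(white("top",t,160,325,40),white("top",t,494,321,22))
print(white("scene",s,392,184,30),white("scene",s,150,258,20))
p=white("top",t,160,325,40)[2]; p[2]=.10; print(shift(p))
E
```

```text
(array([158.98056801, 324.53064275]), array([ 15,  32,  49,  16, 669], dtype=int32), array([0.4943, 0.2847, 0.038 ])) (array([494.15555556, 320.71388889]), array([ 12,  11,  21,  22, 360], dtype=int32), array([ 0.4846, -0.2811,  0.038 ]))
(array([391.0248227 , 179.45390071]), array([ 12,  17,  35,  18, 282], dtype=int32), array([0.4939, 0.2871, 0.038 ])) (array([149.29090909, 257.87272727]), array([ 12,  14,  16,  13, 165], dtype=int32), array([ 0.4838, -0.278 ,  0.038 ]))
[-31.33  -7.33  10.55]
```

Request:
drive_tool(
  targets=[0,-4,-1,1.5,0,0,-8.5,-2,3,0,0,-13,-3,5,0,0,-17.5,-4,6.5,0,0,-22,-5,8,0,0,-26.5,-6.2,9.5,0,0,-30,-7,10.5,0,0,-31.3,-7.3,10.5,0],
)

```text
clock: 1.3
eef_pos: [0.4953, 0.2821, 0.0984]
ee_rot: [[-0.891, 0.454, -0.003], [0.454, 0.891, -0.002], [0.002, -0.003, -1.0]]
ft_force: [0.4, 0.4, 0.2]
width: 0.0332
grasp_force: 0.0
```

```bash
python3 - <<'E'
from h import *
s=get_state();print(s["clock"],s["eef_pos"],s["width"],s["ft_force"],shift([.494,.285,.045]))
save("wrist","w1.png")
E
```

```text
1.3 [0.49534541 0.28213755 0.09836284] 0.03322292842990065 [0.4238357  0.41717204 0.23465587] [0.24 0.21 5.34]
```

View pics/w1.png

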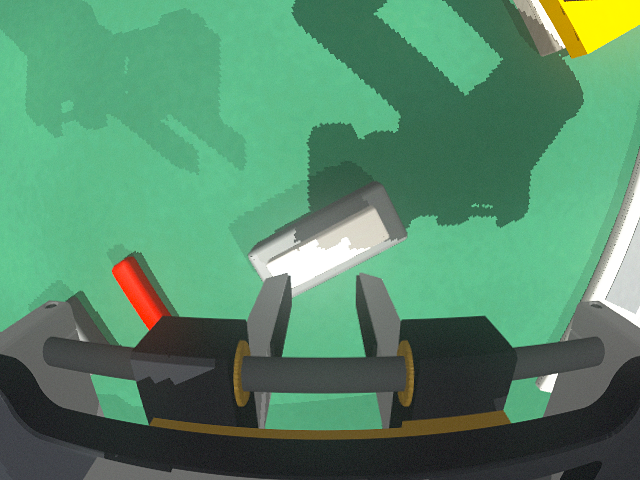

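The wrist view shows the bar key centred near (330,243), with the fingers still closing below it. I'll check that my estimate projects there.

```bash
cat >> h.py <<'E'
def wproj(X):
    P=camera_params("wrist"); c=np.array(P["R"])@np.array(X)+P["t"]
    a=np.arctan2(np.hypot(c[0],c[1]),c[2]); d=c[:2]/np.hypot(c[0],c[1])
    return (np.array([P["cx"],P["cy"]])+P["fx"]*a*d).round(1)
E
python3 - <<'E'
from h import *
for y in (.243,.285,.327): print(wproj([.494,y,.038]))
for n in ["bar_top"]:
    for d in silhouettes(n,"wrist")[:2]: print(d["p"],d["extent"],np.argwhere(d["pixels"]).mean(0)[::-1])
E
```

```text
[270.5 277.1]
[324.7 250.8]
[381.1 223.2]
0.61 [327.2, 244.8, 118.5, 87.0] [330.51954922 246.28219871]
```

The projection agrees to within a few mm. Next I descend above the key while the fingers close.

Request:
drive_tool(
  targets=[0,0,0,1,0,0,0,0,3,0,0,0,0,4.5,0,0,0,0,5,0,0,0,0,5.2,0,0,0,0,5.2,0],
  force=10,
)

```text
clock: 2.0
eef_pos: [0.494, 0.2857, 0.0487]
ee_rot: [[-0.893, 0.449, 0.0], [0.449, 0.893, 0.0], [-0.0, 0.0, -1.0]]
ft_force: [-0.5, 0.3, -0.1]
width: 0.0005
grasp_force: 0.0
```

Request:
drive_tool(
  targets=[0,0,0,0.5,0,0,0,0,0.9,0,0,0,0,1.2,0,0,0,0,1.4,0,0,0,0,1.6,0,0,0,0,1.7,0,0,0,0,1.7,0],
)

```text
clock: 2.7
eef_pos: [0.4945, 0.2852, 0.0319]
ee_rot: [[-0.893, 0.45, 0.001], [0.45, 0.893, 0.0], [-0.0, 0.001, -1.0]]
ft_force: [-0.3, -0.3, 3.6]
width: 0.0004
grasp_force: 1.8
```

Request:
drive_tool(
  targets=[0,0,0,0.1,0,0,0,0,0.2,0,0,0,0,0.2,0],
)

```text
clock: 3.0
eef_pos: [0.4945, 0.2852, 0.0303]
ee_rot: [[-0.893, 0.45, 0.001], [0.45, 0.893, 0.0], [-0.001, 0.001, -1.0]]
ft_force: [-2.2, -1.8, 6.2]
width: 0.0006
grasp_force: 3.1
```

The key is fully down (6.2 N). I'll lift straight up slowly at first, then rise to travel height.

Request:
drive_tool(
  targets=[0,0,0,-0.4,0,0,0,0,-0.8,0,0,0,0,-1.3,0,0,0,0,-2,0,0,0,0,-5,0,0,0,0,-9,0,0,0,0,-11,0,0,0,0,-11,0],
)

```text
clock: 3.8
eef_pos: [0.4962, 0.286, 0.1438]
ee_rot: [[-0.893, 0.45, 0.007], [0.45, 0.893, 0.003], [-0.005, 0.006, -1.0]]
ft_force: [0.5, 0.7, -0.7]
width: 0.0007
grasp_force: 0.0
```

```bash
python3 - <<'E'
from h import *
print(get_state()["eef_pos"],get_state()["ft_force"],shift([.484,-.280,.10]))
t=camera("top");print(white("top",t,160,325,40),white("top",t,494,321,22))
E
```

```text
[0.49616533 0.28602179 0.14381035] [ 0.4714195   0.66330425 -0.69406264] [-24.36 -51.12   4.19]
(array([122.7008547 , 307.94017094]), array([  0,  14,   9,  23, 117], dtype=int32), array([0.524, 0.347, 0.038])) (array([494.1890411 , 320.64383562]), array([ 12,  11,  22,  22, 365], dtype=int32), array([ 0.4847, -0.2811,  0.038 ]))
```

Request:
drive_tool(
  targets=[0,-1.5,-3,0,0,0,-3.4,-7.1,0,0,0,-5.3,-11.2,0,0,0,-7.3,-15.3,0,0,0,-9.2,-19.4,0,0,0,-11.1,-23.5,0,0,0,-13,-27.5,0,0,0,-14,-29.5,0,0],
)

```text
clock: 4.65
eef_pos: [0.4844, -0.0441, 0.1367]
ee_rot: [[-0.892, 0.453, -0.005], [0.453, 0.892, -0.0], [0.004, -0.002, -1.0]]
ft_force: [-0.1, 0.8, 0.5]
width: 0.0007
grasp_force: 0.0
```

```bash
python3 - <<'E'
from h import *
print(get_state()["eef_pos"],get_state()["qpos"],shift([.484,-.280,.10]))
t=camera("top");print(white("top",t,160,325,40))
E
```

```text
[ 0.48444746 -0.04414615  0.13669928] [-1.18451919e+01 -1.53746135e+00  9.30789110e+01 -5.95760584e-02
  8.87314481e+01 -7.49204058e+01] [-10.66 -21.04   3.67]
(array([158.94962963, 324.55407407]), array([ 14,  32,  50,  16, 675], dtype=int32), array([0.4942, 0.2847, 0.038 ]))
```

Request:
drive_tool(
  targets=[0,-1.5,-3,0,0,0,-3.4,-7.1,0,0,0,-5.3,-11.2,0,0,0,-7.3,-15.3,0,0,0,-9.2,-19.4,0,0,0,-10.3,-21.4,1,0,0,-10.3,-21.4,4,0,0,-10.3,-21.4,4,0],
)

```text
clock: 5.5
eef_pos: [0.4785, -0.2765, 0.0926]
ee_rot: [[-0.892, 0.451, -0.011], [0.451, 0.892, 0.008], [0.013, 0.003, -1.0]]
ft_force: [-0.5, 0.5, -0.5]
width: 0.0005
grasp_force: 0.0
```

```bash
python3 - <<'E'
from h import *
im=save("wrist","w2.png"); print(get_state()["eef_pos"],shift([.484,-.280,.045]))
print(wproj([.484,-.280,.038]))
for d in silhouettes("round_top","wrist")[:2]: print(d["p"],d["extent"])
E
```

```text
[ 0.47972894 -0.27674394  0.09507005] [-0.57 -0.11  5.  ]
[320.8 265.8]
0.86 [321.2, 257.8, 54.2, 46.1]
```

View pics/w2.png

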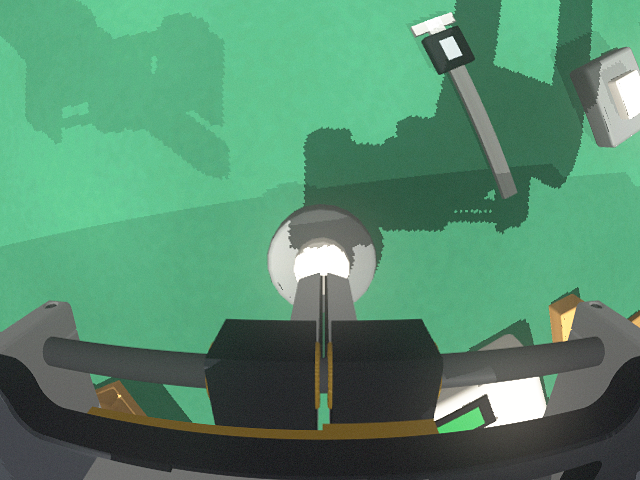

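The wrist view shows the round key at (321,258), partly hidden by the shut fingers at its lower edge. That fits the prediction, so I'll descend above it.

Request:
drive_tool(
  targets=[0,0,0,1,0,0,0,0,2.5,0,0,0,0,4,0,0,0,0,4.8,0,0,0,0,5,0,0,0,0,5,0],
)

```text
clock: 6.2
eef_pos: [0.4819, -0.2786, 0.0489]
ee_rot: [[-0.893, 0.45, -0.001], [0.45, 0.893, 0.001], [0.001, 0.0, -1.0]]
ft_force: [0.2, -0.1, -0.5]
width: 0.0002
grasp_force: 0.0
```

Request:
drive_tool(
  targets=[0,-0.2,0,0.5,0,0,-0.2,0,0.9,0,0,-0.2,0,1.2,0,0,-0.2,0,1.4,0,0,-0.2,0,1.6,0,0,-0.2,0,1.7,0,0,-0.2,0,1.7,0],
)

```text
clock: 6.9
eef_pos: [0.4841, -0.2799, 0.0328]
ee_rot: [[-0.893, 0.45, 0.001], [0.45, 0.893, -0.0], [-0.001, -0.0, -1.0]]
ft_force: [-0.2, 0.3, 3.3]
width: 0.0003
grasp_force: 1.6
```

Request:
drive_tool(
  targets=[0,0,0,0.1,0,0,0,0,0.2,0,0,0,0,0.3,0,0,0,0,0.3,0],
)

```text
clock: 7.3
eef_pos: [0.4842, -0.2799, 0.0302]
ee_rot: [[-0.893, 0.45, 0.001], [0.45, 0.893, -0.0], [-0.001, -0.0, -1.0]]
ft_force: [-0.8, 0.1, 6.4]
width: 0.0008
grasp_force: 3.2
```

The round key is fully down (6.4 N), so I'll release and withdraw.

Request:
drive_tool(
  targets=[0,0,0,-0.4,0,0,0,0,-0.8,0,0,0,0,-1.3,0,0,0,0,-2,0,0,0,0,-5,0,0,0,0,-9,0,0,0,0,-13,0,0,0,0,-15,0],
)

```text
clock: 8.1
eef_pos: [0.4849, -0.2803, 0.1838]
ee_rot: [[-0.893, 0.45, 0.004], [0.45, 0.893, -0.003], [-0.005, -0.001, -1.0]]
ft_force: [-0.3, -0.3, 0.7]
width: 0.0004
grasp_force: 0.0
```

Request:
drive_tool(
  targets=[0,3,0,-1,0,0,7,0,-1,0,0,11,0,-1,0,0,13,0,-1,0,0,13,0,-1,0,0,13,0,-1,0,0,13,0,-1,0],
)

```text
clock: 8.8
eef_pos: [0.3685, -0.2216, 0.1894]
ee_rot: [[-0.893, 0.45, 0.0], [0.45, 0.893, 0.0], [-0.0, 0.0, -1.0]]
ft_force: [0.4, 0.1, -0.5]
width: 0.0006
grasp_force: 0.0
```

```bash
python3 - <<'E'
from h import *
t=save("top","top2.png");print(get_state()["ft_force"],get_state()["eef_pos"],white("top",t,160,325,40)[2],white("top",t,494,321,22)[2])
E
```

```text
[-0.38604263 -0.30541937  0.33648265] [ 0.36853815 -0.22157425  0.18926995] [0.4943 0.2847 0.038 ] [ 0.4847 -0.2811  0.038 ]
```

View pics/top2.png

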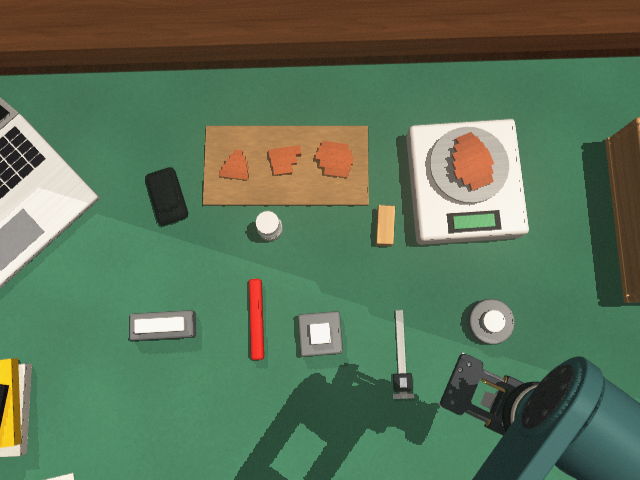

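Nothing has moved: the bar key is still at (159,325), the round key at (494,321), and the arm is clear of everything. I'll hand it in.

```bash
python3 -c "from cell import *; print(sign_off())"
```

```text
the job is handed in; nothing more can be done
None
```

I pressed the bar key and then the round key fully down and let each come back up. The arm is withdrawn, the last picture shows nothing else moved, and the job is handed in; `sign_off()` returned no verdict.

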